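Separate nested angle offcuts and file them by length

TASK

A short silver angle offcut is nested on a long blue one, on the stand with the red base. Lift the short one off by itself, leaving the long one on the red stand, and set it over the silver angle on the short plywood-based stand; then set the long one over the blue angle on the other plywood-based stand. Each must end fully nested on its mate, legs aligned and ends level; set them down rather than drop them, keep the two mates in place on their stands and leave the other things on the bench alone.

Things in the scene. Friction and masses are not known exactly. Their poses are not given: they have to be found in the camera images.
- short_angle: Loose silver aluminium angle, 66 mm long, 0.1 kg, same section and frame as long_angle. At the start nested on long_angle: origin 8.5 mm above its origin, up to 10 mm off along the ridge. Its outer bottom edges lie 8.5 mm straight above those of long_angle, so fingertips reaching over 8 mm below them grip both; 4 mm below is right.
- long_angle: Loose blue angle, 110 mm long, 0.15 kg, on the red stand. Legs 40 mm wide, 6 mm thick, at 90 degrees, ridge up like a roof. Origin: on the inside corner line, mid-length; x along the ridge (either way round is the same), z up. Outer ridge at z +8.5 mm; widest at the legs' outer bottom edges, y +-28.3, z -19.8 mm (56.6 mm grasp); lowest points y +-24, z -24 mm.
- short_row_angle: Loose silver aluminium angle, 66 mm long, same section and frame as long_angle, on its own stand; mate for short_angle. A piece fully nested on it has its origin 8.5 mm above this origin.
- long_row_angle: Loose blue angle, 110 mm long, same section and frame as long_angle, on its own stand; mate for long_angle. A piece fully nested on it has its origin 8.5 mm above this origin.
- mixed_stand: Fixed stand: board 70 mm wide, 10 mm thick, carrying a square wooden bar set on edge, a 45-degree ridge 125 mm long, ridge line 49 mm above the bench. Angles sit astride it, origin on the ridge line, lowest edges 15 mm above the board. Red-painted base, 145 mm long; holds the nested pair. Origin: under the board's middle, at bench height; x along the ridge, z up.
- short_stand: Fixed stand: board 70 mm wide, 10 mm thick, carrying a square wooden bar set on edge, a 45-degree ridge 80 mm long, ridge line 49 mm above the bench. Angles sit astride it, origin on the ridge line, lowest edges 15 mm above the board. Plywood base, 100 mm long; the row for short silver angles. Origin: under the board's middle, at bench height; x along the ridge, z up.
- long_stand: Fixed stand: board 70 mm wide, 10 mm thick, carrying a square wooden bar set on edge, a 45-degree ridge 125 mm long, ridge line 49 mm above the bench. Angles sit astride it, origin on the ridge line, lowest edges 15 mm above the board. Plywood base, 145 mm long; the row for long blue angles. Origin: under the board's middle, at bench height; x along the ridge, z up.
- piston: Bystander: small steel piston cap with a brass top, 39 mm across, 34 mm high. Origin at its underside.
- housing: Bystander: grey cast slide housing, 73x56x36 mm. Origin at its underside.
- tin: Bystander: yellow parts tin, 57x87x25 mm. Origin at its underside.
- plug: Bystander: spark plug lying down, 20x74x23 mm. Origin at its underside.
Mind the look-alikes: they are no part of the job. What is shaped like the short_angle but orange is not meant.

How it is judged (in metres and radians):
On the way, in this order (a step that is already met when the one before it is completed fails the run):
1. the short angle has been lifted off the long one, which is still seated on the red-based stand (distance between short_angle and long_angle above 0.05 m and x of long_angle in the frame of mixed_stand between -0.025 and 0.025 m and y of long_angle in the frame of mixed_stand between -0.004 and 0.004 m and z of long_angle in the frame of mixed_stand between 0.0462 and 0.0522 m), for 0.1 s.
2. the short angle is nested on its mate while the long one is still on the red-based stand (x of short_angle in the frame of short_row_angle between -0.007 and 0.007 m and y of short_angle in the frame of short_row_angle between -0.004 and 0.004 m and z of short_angle in the frame of short_row_angle between 0.006 and 0.011 m and angle between the x axis of short_angle and the x axis of short_row_angle, either way round below 0.06 rad and angle between the z axis of short_angle and the z axis of short_row_angle, either way round below 0.06 rad and x of long_angle in the frame of mixed_stand between -0.03 and 0.03 m and y of long_angle in the frame of mixed_stand between -0.004 and 0.004 m and z of long_angle in the frame of mixed_stand between 0.0462 and 0.0522 m), for 0.2 s.
At the end, for the whole second after the job is handed in: Each angle nested on the mate of its own length: ends level within 7 mm, centred within 4 mm, within 2.5 mm of full depth, aligned within 0.06 rad; both mates seated on their own stands within 15 mm of the middle along the ridge; all released and at rest (x of short_angle in the frame of short_row_angle between -0.007 and 0.007 m and y of short_angle in the frame of short_row_angle between -0.004 and 0.004 m and z of short_angle in the frame of short_row_angle between 0.006 and 0.011 m and angle between the x axis of short_angle and the x axis of short_row_angle, either way round below 0.06 rad and angle between the z axis of short_angle and the z axis of short_row_angle, either way round below 0.06 rad and x of long_angle in the frame of long_row_angle between -0.007 and 0.007 m and y of long_angle in the frame of long_row_angle between -0.004 and 0.004 m and z of long_angle in the frame of long_row_angle between 0.006 and 0.011 m and angle between the x axis of long_angle and the x axis of long_row_angle, either way round below 0.06 rad and angle between the z axis of long_angle and the z axis of long_row_angle, either way round below 0.06 rad and x of short_row_angle in the frame of short_stand between -0.015 and 0.015 m and y of short_row_angle in the frame of short_stand between -0.004 and 0.004 m and z of short_row_angle in the frame of short_stand between 0.0462 and 0.0522 m and x of long_row_angle in the frame of long_stand between -0.015 and 0.015 m and y of long_row_angle in the frame of long_stand between -0.004 and 0.004 m and z of long_row_angle in the frame of long_stand between 0.0462 and 0.0522 m and linear speed of each of short_angle, long_angle, short_row_angle, long_row_angle below 0.02 m/s); the robot touches nothing.
It fails at once if an angle offcut is let go of in mid-air, more than about 22 mm above its seat on its mate ((height (world z) of short_angle above 0.08 m and contact force between short_angle and the fingers below 0.02 N) or (height (world z) of long_angle above 0.08 m and contact force between long_angle and the fingers below 0.02 N)).
It fails at once if a bystander (piston cap, slide housing, tin or spark plug) is moved by more than 25 mm (distance of any of piston, housing, tin, plug from where it was at the start of the episode above 0.025 m).
It also fails if it takes over 53 s, if anything falls off the work surface, if the arm or the gripper's body presses on something with over 40 N, if the wrist force passes 120 N, or if a joint passes its speed limit or range.

ROBOT

A 6-joint arm with a two-finger parallel gripper is mounted at the origin on a cart in front of the work surface, level with it; the furniture and walls round the work are solid. World frame = base frame: x ahead of the robot, y to its left, z up, the work surface at z = 0. Lengths are in m, angles in degrees, forces in N, time in s.
With the tool pointing down it reaches from about 0.425 to 0.95 m from the base axis. Payload 3.5 kg.
Tool frame: the origin (TCP) lies on the centre line of the jaws, within the pads' length; the fingertips stand manip.tip_reach ahead of it and the grasp point (between the pads) is the TCP (manip.tip_reach is the distance from the TCP to the fingertips, in m); z points along the fingers, y is the line along which they close (so a half turn about z gives the same grasp; the last joint's range is limited). The gripper opens to 85 mm and grips with 20 to 120 N. Pads are 22 mm wide; open, the fingers measure 114 mm over their backs; the gripper's body (76 mm by 85 mm) begins 54 mm behind the grasp point. The pads swing forward as they close: fully open they stand 13 mm farther back than shut.
Start: joints at [54.546, 16.404, 90.338, -0, 73.258, -8.594], TCP at [0.305, 0.602, 0.25] pointing down, gripper open.
Joint ranges: [-158.93, 158.93], [-51.34, 127.21], [12.03, 142.37], [-87.48, 267.48], [13.55, 161.25], [-162.69, 162.69]. Speed limits (degrees/s): [159.86, 159.86, 180, 180, 180, 180].

INTERFACE

Orientations are given as a 3x3 rotation matrix whose columns are the frame's x, y, z axes.
In Python, from station import manip gives the robot as it stands. The module is installed in compiled form; this text tells all that it offers.
- The arm moves only by the tool step_arm, never from a script. Its argument "targets" is a list of rows, each an object with "dp": the shift along the tool's x, y, z scaled (see below), a list of three; "delta_rot": the turn, a rotation vector about the tool's x, y, z scaled (see below), a list of three; "hand": the opening, from 0 (shut) to 1 (fully open). In form: [{"dp": [tx, ty, tz], "delta_rot": [ax, ay, az], "hand": hand}, ...]. A call has 1 to 8 rows; each row is the pose to reach, as a shift and turn from the pose commanded when the call began, along the tool's axes at that moment; what a row does not reach only later rows make up. The controller multiplies each number of a shift by 150 mm and each number of a turn by 90 degrees. A row lasts 1/8 s, in which the tool goes at most 62.5 mm and 10.7 degrees, less where a joint would pass 70% of its speed; a pose out of reach is approached as far as the arm can. A call with a number of a shift or a turn outside -1 to 1 is refused whole. A call with a gripper value outside its range is refused whole. The fingers move at their own pace and stop on an object; "grip_force" is the grip in N (left out, the last holds). Time passes only in rows, so rows that repeat a pose let the fingers close. It gives the time, the measured TCP pose, the force, the opening and the grip force at its end, in the units of the state.
- manip.get_state(): the state, without advancing time (a new reading comes with each control period).
- manip.get_image(name): name is "scene" or "side" or "wrist"; returns a dict with "pixels" (384x512x3 uint8, red, green, blue), "fx", "fy", "cx", "cy" (pixels), "view" (4x4, takes a point from world to camera coordinates); the wrist camera has in their place "tool_from_camera" (4x4, takes a point from camera to tool coordinates, whose origin is the TCP and whose axes are the flange's). Camera axes: x right, y down, z forward; pixel columns grow to the right and rows downward; lengths in m; the calibration is good to about 2 mm. A picture is of the moment at which its call begins: read the wrist's pose just before it. There is no depth.
- manip.finish_job(): hands the job in; it is judged then, once.
The state is a dict: "clock": time; "q": joint angles; "joint_velocities": joint speeds; "effort": joint torques, N m; "tool_pos": TCP position; "tool_rot": TCP orientation; "force": force on the tool from outside, world axes, zero at the start; "ft_torque": the same for the moment, N m; "grip_width": finger opening in m; "finger_force": force on a finger pad.
Only numpy, scipy, OpenCV 4.12 (cv2) and the standard library are available. Lean on these libraries where they do the work, as an engineer would, in place of code of your own. Each camera call takes 0.05 s, during which the arm holds its last target. There are 200 camera calls.

## Working session

There is one attempt and no reset: what is moved stays moved. The work goes in short steps, Python scripts to look and compute and a tool call to move; the robot and the scene stay as the last step left them, time stands still between calls to the robot, and variables do not carry over. Pictures are saved under pics/ and viewed, at most 10 in all, crops included, and the job is handed in when it is done.

Besides the shell and the picture viewer there is one more tool, called after "Call:" by a JSON object that holds its "op" and its "data". step_arm: Moves the arm, as the interface text tells. Shifts and turns lie within -1 to 1; 1 stands for 150 mm of shift or 90 degrees of turn. Its arguments: {"type":"object","properties":{"targets":{"type":"array"},"grip_force":{"type":"number"}},"required":["targets"]}

```bash
mkdir -p pics; python3 - <<'E'
from station import manip
import cv2,numpy as np,json
s=manip.get_state();print({k:np.round(v,4).tolist() for k,v in s.items()},manip.tip_reach)
ims=[]
for n in("scene","side"):
    d=manip.get_image(n);cv2.imwrite(f"pics/{n}0.png",d["pixels"][:,:,::-1]);print(n,d["fx"],d["fy"],d["cx"],d["cy"],np.round(d["view"],4).tolist())
    np.savez(f"{n}0.npz",**d)
E
```

```text
{'clock': 0.0, 'q': [54.5459, 16.4542, 90.4244, -0.0003, 73.2571, -8.5939], 'joint_velocities': [0.0702, 0.0102, 0.134, 0.0183, 0.0984, -0.0149], 'effort': [0.0007, -40.5966, -29.2629, -0.0002, 0.0057, -0.0], 'tool_pos': [0.3046, 0.6017, 0.2489], 'tool_rot': [[-0.8921, 0.4518, -0.0014], [0.4518, 0.8921, -0.0019], [0.0003, -0.0023, -1.0]], 'force': [0.8191, -0.2099, -0.3696], 'ft_torque': [-0.0061, 0.03, -0.0031], 'finger_force': 0.0, 'grip_width': 0.0856} 0.019
scene 374.24044284437144 374.24044284437144 257.17193853023696 194.4535636241039 [[-0.417, -0.9088, -0.0124, 0.2695], [-0.6814, 0.3217, -0.6574, 0.4642], [0.6015, -0.2657, -0.7534, 0.59], [0.0, 0.0, 0.0, 1.0]]
side 453.12057721168173 453.12057721168173 260.51738482906103 189.9223938271706 [[0.9101, -0.4139, 0.0224, -0.5602], [-0.2213, -0.5307, -0.8182, 0.1933], [0.3505, 0.7396, -0.5745, 0.8026], [0.0, 0.0, 0.0, 1.0]]
```

View pics/scene0.png

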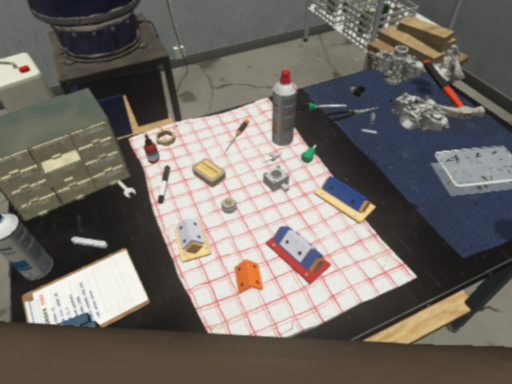

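View pics/side0.png

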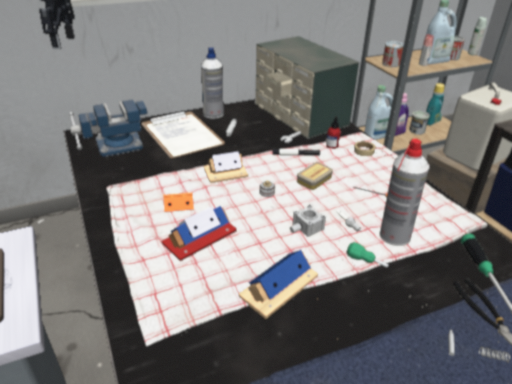

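Scene view: the nested pair sits on the red stand at (297,250), with the silver mate on plywood at (191,238) and the blue mate on plywood at (345,196). The side view shows them at (200,228), (227,163) and (282,280).

Things that could be taken for short_angle:
- Silver piece on the red stand at scene (297,245). This is the one I choose.
- Silver mate on the plywood stand at (191,236).
- Orange angle at (249,275), the look-alike, lying on the bench.

```bash
cat > h.py <<'E'
import numpy as np,cv2
def cam(d,pose=None):
    K=np.array([[d["fx"],0,d["cx"]],[0,d["fy"],d["cy"]],[0,0,1.]])
    if "view" in d: T=np.linalg.inv(d["view"])
    else:
        W=np.eye(4);W[:3,:3]=pose["tool_rot"];W[:3,3]=pose["tool_pos"];T=W@d["tool_from_camera"]
    return K,T
def ray(d,uv,z,pose=None):
    K,T=cam(d,pose);uv=np.atleast_2d(np.asarray(uv,float))
    r=(T[:3,:3]@np.linalg.inv(K)@np.c_[uv,np.ones(len(uv))].T).T
    o=T[:3,3];return o+r*((z-o[2])/r[:,2])[:,None]
def proj(d,P,pose=None):
    K,T=cam(d,pose);p=(np.linalg.inv(T)@np.c_[np.atleast_2d(P),np.ones(len(np.atleast_2d(P)))].T)[:3]
    p=K@p;return (p[:2]/p[2]).T
def big(m):
    n,l,st,c=cv2.connectedComponentsWithStats(m.astype(np.uint8));o=np.argsort(-st[1:,4])+1
    return l,st,c,o
E
python3 - <<'E'
from h import *
for n,pts in(("scene",dict(pair=(297,245),silv=(190,235),blue=(346,193),orange=(249,270),tin=(209,171),piston=(229,204),housing=(275,178))),("side",dict(pair=(203,223),silv=(227,161),blue=(281,275),orange=(178,202),tin=(315,175),piston=(267,187),housing=(308,221)))):
    d=dict(np.load(n+"0.npz"))
    for k,p in pts.items(): print(n,k,np.round(ray(d,p,.05 if k in("pair","silv","blue") else .02)[0],3))
d=dict(np.load("scene0.npz"));im=d["pixels"][185:305,160:400];cv2.imwrite("pics/crop1.png",cv2.resize(im,None,fx=3.2,fy=3.2,interpolation=cv2.INTER_CUBIC)[:,:,::-1])
E
```

```text
scene pair [ 0.461 -0.014  0.05 ]
scene silv [0.589 0.194 0.05 ]
scene blue [ 0.545 -0.198  0.05 ]
scene orange [0.465 0.103 0.02 ]
scene tin [0.794 0.078 0.02 ]
scene piston [0.66  0.072 0.02 ]
scene housing [ 0.692 -0.074  0.02 ]
side pair [ 0.471 -0.035  0.05 ]
side silv [0.601 0.17  0.05 ]
side blue [ 0.551 -0.226  0.05 ]
side orange [0.454 0.093 0.02 ]
side tin [0.796 0.071 0.02 ]
side piston [0.664 0.07  0.02 ]
side housing [ 0.691 -0.08   0.02 ]
```

View pics/crop1.png

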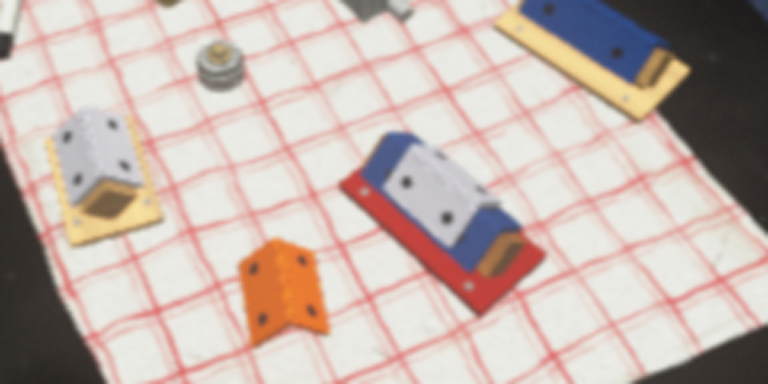

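The crop confirms the silver piece on the blue one on the red stand at crop (440,195). The silver mate is at (95,150), the orange decoy at (285,290) and the blue mate at (600,40).

```bash
python3 - <<'E'
from h import *
from station import manip
d=dict(np.load("scene0.npz"))
for k,a,b,z in(("silv",(188,218),(193,241),.0575),("pair",(293,229),(315,249),.066),("blue",(334,179),(369,199),.0575)):
    p,q=ray(d,[a,b],z);print(k,p.round(3),q.round(3),np.degrees(np.arctan2(*(q-p)[1::-1])))
w=manip.get_image("wrist");print({k:np.round(v,3).tolist() for k,v in w.items() if k!="pixels"})
E
```

```text
silv [0.632 0.184 0.057] [0.565 0.194 0.057] 171.7522801373851
pair [ 0.494 -0.02   0.066] [ 0.427 -0.038  0.066] -165.11641908058522
blue [ 0.593 -0.192  0.057] [ 0.5   -0.233  0.057] -156.47924482733646
{'fx': 283.1, 'fy': 283.1, 'cx': 255.972, 'cy': 191.635, 'tool_from_camera': [[-0.0, -0.957, -0.291, 0.075], [1.0, -0.0, -0.001, 0.0], [0.001, -0.291, 0.957, -0.123], [0.0, 0.0, 0.0, 1.0]]}
```

Call:
{"op": "step_arm", "data": {"targets": [{"dp": [-0.33,-0.18,0],"delta_rot": [0,0,0],"hand": 1},{"dp": [-0.66,-0.36,0],"delta_rot": [0,0,0],"hand": 1},{"dp": [-1,-0.54,0],"delta_rot": [0,0,0],"hand": 1}]}}

```text
clock: 0.52
tool_pos: [0.4026, 0.4607, 0.2499]
tool_rot: [[-0.892, 0.451, -0.0], [0.451, 0.892, -0.0], [0.0, -0.001, -1.0]]
force: [0.3, 0.3, 0.2]
grip_width: 0.085
finger_force: 0.0
```

Call:
{"op": "step_arm", "data": {"targets": [{"dp": [-0.23,-0.27,0],"delta_rot": [0,0,0],"hand": 1},{"dp": [-0.46,-0.54,0],"delta_rot": [0,0,0],"hand": 1},{"dp": [-0.7,-0.8,0],"delta_rot": [0,0,0],"hand": 1}]}}

```text
clock: 0.9
tool_pos: [0.4416, 0.3059, 0.25]
tool_rot: [[-0.892, 0.452, -0.0], [0.452, 0.892, -0.0], [0.0, -0.0, -1.0]]
force: [-0.6, -0.5, -0.1]
grip_width: 0.0854
finger_force: 0.0
```

Call:
{"op": "step_arm", "data": {"targets": [{"dp": [-0.23,-0.27,0],"delta_rot": [0,0,0],"hand": 1},{"dp": [-0.46,-0.54,0],"delta_rot": [0,0,0],"hand": 1},{"dp": [-0.7,-0.8,0],"delta_rot": [0,0,0],"hand": 1}]}}

```text
clock: 1.27
tool_pos: [0.481, 0.1515, 0.2502]
tool_rot: [[-0.892, 0.452, -0.0], [0.452, 0.892, 0.0], [0.0, 0.0, -1.0]]
force: [-0.0, 1.1, -0.1]
grip_width: 0.0855
finger_force: 0.0
```

Call:
{"op": "step_arm", "data": {"targets": [{"dp": [-0.2,-0.2,0],"delta_rot": [0,0,-0.11],"hand": 1},{"dp": [-0.4,-0.4,0],"delta_rot": [0,0,-0.22],"hand": 1},{"dp": [-0.6,-0.6,0],"delta_rot": [0,0,-0.33],"hand": 1},{"dp": [-0.7,-0.8,0],"delta_rot": [0,0,-0.44],"hand": 1},{"dp": [-0.7,-0.8,0],"delta_rot": [0,0,-0.467],"hand": 1},{"dp": [-0.7,-0.8,0],"delta_rot": [0,0,-0.467],"hand": 1},{"dp": [-0.7,-0.8,0],"delta_rot": [0,0,-0.467],"hand": 1}]}}

```text
clock: 2.15
tool_pos: [0.5204, -0.001, 0.2501]
tool_rot: [[-0.965, -0.262, -0.0], [-0.262, 0.965, 0.0], [0.0, 0.0, -1.0]]
force: [0.1, 0.5, 0.3]
grip_width: 0.0852
finger_force: 0.0
```

```bash
python3 - <<'E'
from station import manip
import cv2,numpy as np
s=manip.get_state();w=manip.get_image("wrist")
np.savez("w1.npz",tool_pos=s["tool_pos"],tool_rot=s["tool_rot"],**w);print(np.round(s["tool_pos"],4),np.round(s["q"],1))
cv2.imwrite("pics/w1.png",w["pixels"][:,:,::-1])
E
```

```text
[ 0.5204 -0.001   0.2501] [ -11.3   -3.3  111.9    0.    71.4 -116.5]
```

View pics/w1.png

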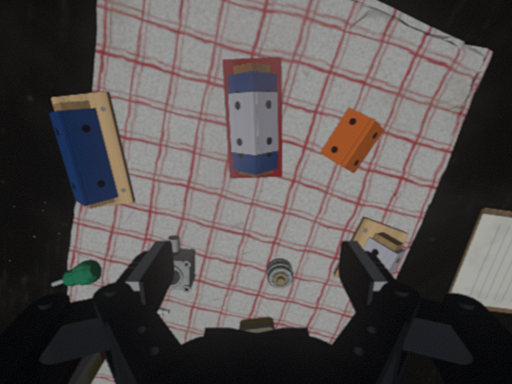

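The wrist view shows the pair at (253,118), the blue mate at (88,155) and the orange decoy at (352,138). The silver mate at (375,255) is partly behind a finger. I'll measure the pair and the blue mate here.

```bash
cat >> h.py <<'E'
def masks(im):
    h=cv2.cvtColor(im,cv2.COLOR_RGB2HSV).astype(int);H,S,V=h[...,0],h[...,1],h[...,2]
    return dict(red=((H<8)|(H>172))&(S>120)&(V>70),blue=(H>100)&(H<130)&(S>90)&(V>40),ply=(H>10)&(H<30)&(S>70)&(V>110),grey=(S<60)&(V>60))
def rectpose(d,mask,z,pose):
    """min-area rectangle of mask outline cast on plane z: centre, size, yaw of long side mod 180"""
    c=max(cv2.findContours(mask.astype(np.uint8),cv2.RETR_EXTERNAL,cv2.CHAIN_APPROX_NONE)[0],key=cv2.contourArea)[:,0]
    P=ray(d,c,z,pose)[:,:2]*1000
    (cx,cy),(w,h),a=cv2.minAreaRect(P.astype(np.float32))
    if h>w:w,h,a=h,w,a+90
    return np.round([cx,cy,w,h,(a+90)%180-90],1),c
def hullfill(mask):
    c=max(cv2.findContours(mask.astype(np.uint8),cv2.RETR_EXTERNAL,cv2.CHAIN_APPROX_NONE)[0],key=cv2.contourArea)
    m=np.zeros(mask.shape,np.uint8);cv2.fillPoly(m,[cv2.convexHull(c)],1);return m>0
def load(f):
    d=dict(np.load(f));return d,d
def piece(d,mask,z0,pose):
    """outline -> hull -> polygon; print world xy of vertices on bottom-edge plane and ridge plane"""
    c=max(cv2.findContours(mask.astype(np.uint8),cv2.RETR_EXTERNAL,cv2.CHAIN_APPROX_NONE)[0],key=cv2.contourArea)
    p=cv2.approxPolyDP(cv2.convexHull(c),3,True)[:,0]
    for v,a,b in zip(p,ray(d,p,z0-.0198,pose),ray(d,p,z0+.0085,pose)): print("  ",v,(a[:2]*1000).round(1),(b[:2]*1000).round(1))
E
python3 - <<'E'
from h import *
d,po=load("w1.npz");m=masks(d["pixels"]);roi=lambda x0,y0,x1,y1:(lambda z:(z.__setitem__((slice(y0,y1),slice(x0,x1)),True),z)[1])(np.zeros((384,512),bool))
r=roi(210,45,295,190);R=m["red"]&r
k=np.ones((3,3),np.uint8);R=cv2.morphologyEx(R.astype(np.uint8),cv2.MORPH_OPEN,k)
hf=hullfill(R);print("redboard",rectpose(d,hf,.010,po)[0])
g=cv2.morphologyEx((m["grey"]&hf).astype(np.uint8),cv2.MORPH_OPEN,k)
g=hullfill(g);print("short",rectpose(d,g,.0575-.0198,po)[0]);piece(d,g,.0575,po)
b=hullfill((m["blue"]|g)&r);print("long",rectpose(d,b,.049-.0198,po)[0]);piece(d,b,.049,po)
r=roi(40,80,140,215);b=hullfill(m["blue"]&r);print("blue mate",rectpose(d,b,.049-.0198,po)[0]);piece(d,b,.049,po)
b=hullfill((m["blue"]|m["ply"])&r);print("longboard",rectpose(d,b,.01,po)[0])
r=roi(330,210,420,290);b=hullfill((m["ply"])&r);print("shortboard",rectpose(d,b,.01,po)[0])
E
```

```text
redboard [511.8  22.3  33.1  13.2  16.5]Traceback (most recent call last):
  File "<stdin>", line 7, in <module>
  File "h.py", line 29, in hullfill
    c=max(cv2.findContours(mask.astype(np.uint8),cv2.RETR_EXTERNAL,cv2.CHAIN_APPROX_NONE)[0],key=cv2.contourArea)
ValueError: max() iterable argument is empty
```

```bash
python3 - <<'E'
from h import *
d,po=load("w1.npz");h=cv2.cvtColor(d["pixels"],cv2.COLOR_RGB2HSV)
for u,v in((228,100),(228,150),(279,100),(240,75),(265,75),(242,118),(268,118),(243,160),(265,163),(70,140),(95,150),(60,100),(122,170),(385,250),(365,225),(345,262)): print((u,v),h[v,u])
E
```

```text
(228, 100) [171  32 127]
(228, 150) [179  70 116]
(279, 100) [  1 134 110]
(240, 75) [114 105  95]
(265, 75) [119  64  84]
(242, 118) [120  12 144]
(268, 118) [130  13 120]
(243, 160) [114  95  99]
(265, 163) [112 116  77]
(70, 140) [109 174  66]
(95, 150) [110 168  70]
(60, 100) [ 18  93 146]
(122, 170) [ 17  90 155]
(385, 250) [124  12 146]
(365, 225) [ 17  92 155]
(345, 262) [ 0 19 27]
```

Call:
{"op": "step_arm", "data": {"targets": [{"dp": [-0.25,0.3,0.1],"delta_rot": [0,0,0.1],"hand": 1},{"dp": [-0.5,0.6,0.2],"delta_rot": [0,0,0.2],"hand": 1},{"dp": [-0.7,0.85,0.4],"delta_rot": [0,0,0.26],"hand": 1},{"dp": [-0.8,1,0.4],"delta_rot": [0,0,0.26],"hand": 1},{"dp": [-0.8,1,0.4],"delta_rot": [0,0,0.26],"hand": 1},{"dp": [-0.8,1,0.4],"delta_rot": [0,0,0.26],"hand": 1},{"dp": [-0.8,1,0.4],"delta_rot": [0,0,0.26],"hand": 1}]}}

```text
clock: 3.08
tool_pos: [0.5971, 0.1739, 0.1909]
tool_rot: [[-0.99, 0.144, 0.001], [0.144, 0.99, -0.0], [-0.001, -0.0, -1.0]]
force: [0.7, 0.4, -0.6]
grip_width: 0.0853
finger_force: 0.0
```

```bash
cat > snap.py <<'E'
import sys
from station import manip
import cv2,numpy as np
n=sys.argv[1];s=manip.get_state();w=manip.get_image("wrist")
np.savez(n+".npz",tool_pos=s["tool_pos"],tool_rot=s["tool_rot"],**w);print(np.round(s["tool_pos"],4).tolist(),np.round(s["tool_rot"],4).tolist(),np.round(s["q"],1))
cv2.imwrite(f"pics/{n}.png",w["pixels"][:,:,::-1])
E
python3 snap.py w2
```

```text
[0.5971, 0.1739, 0.1909] [[-0.9895, 0.1442, 0.0007], [0.1442, 0.9895, -0.0001], [-0.0008, -0.0, -1.0]] [  6.9  12.9 101.1  -0.   66.  -74.8]
```

Call:
{"op": "step_arm", "data": {"targets": [{"dp": [0.2,-0.3,0],"delta_rot": [0,0,-0.1],"hand": 1},{"dp": [0.4,-0.6,0],"delta_rot": [0,0,-0.2],"hand": 1},{"dp": [0.6,-0.9,0],"delta_rot": [0,0,-0.26],"hand": 1},{"dp": [0.6,-0.9,0],"delta_rot": [0,0,-0.26],"hand": 1}]}}

```text
clock: 3.62
tool_pos: [0.4863, 0.0519, 0.19]
tool_rot: [[-0.966, -0.258, -0.001], [-0.258, 0.966, -0.0], [0.001, -0.0, -1.0]]
force: [0.5, -0.7, -0.7]
grip_width: 0.0856
finger_force: 0.0
```

View pics/w2.png

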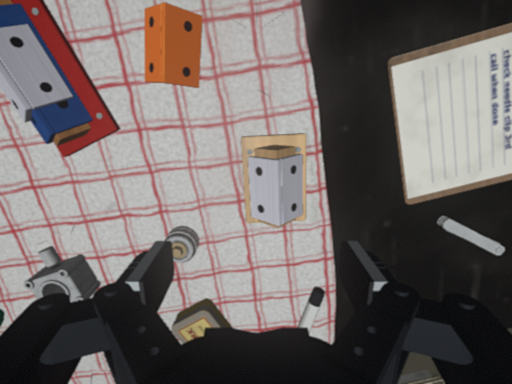

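The silver mate is clear at (275,185) on its plywood board, whose corners are roughly (242,136), (305,133), (308,220) and (247,223).

Call:
{"op": "step_arm", "data": {"targets": [{"dp": [0.14,-0.24,0],"delta_rot": [0,0,0],"hand": 1},{"dp": [0.28,-0.47,0],"delta_rot": [0,0,0],"hand": 1},{"dp": [0.28,-0.47,0],"delta_rot": [0,0,0],"hand": 1},{"dp": [0.28,-0.47,0],"delta_rot": [0,0,0],"hand": 1}]}}

```text
clock: 4.12
tool_pos: [0.4672, -0.0249, 0.1908]
tool_rot: [[-0.965, -0.261, 0.001], [-0.261, 0.965, 0.0], [-0.001, -0.0, -1.0]]
force: [0.1, -0.4, -0.2]
grip_width: 0.0855
finger_force: 0.0
```

```bash
python3 snap.py w3; python3 - <<'E'
from h import *
a=cv2.imread("pics/w3.png")[60:300,140:380]
cv2.imwrite("pics/w3c.png",cv2.resize(a,None,fx=2.4,fy=2.4,interpolation=cv2.INTER_CUBIC))
E
```

```text
[0.4672, -0.0249, 0.1908] [[-0.9654, -0.2608, 0.0012], [-0.2608, 0.9654, 0.0002], [-0.0012, -0.0001, -1.0]] [ -15.5   -7.1  121.9    0.    65.1 -120.6]
```

View pics/w3c.png

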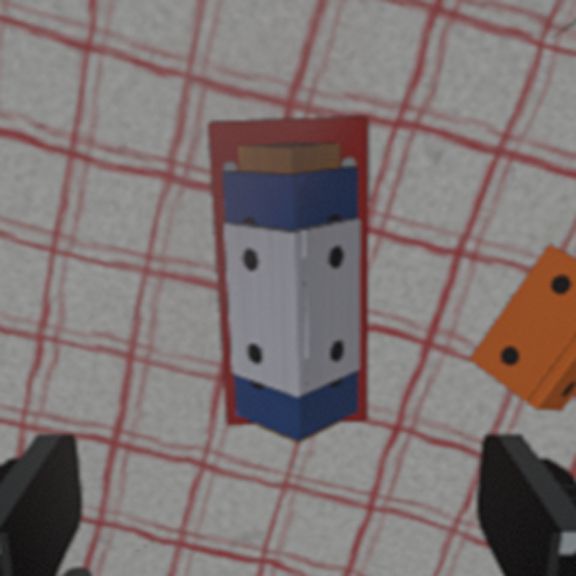

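The close-up shows the short piece at crop x 224–359, y 221–394, with blue ends above and below it. The orange decoy is clear to the right. Next I'll measure the exact poses.

```bash
python3 - <<'E'
from h import *
def roi(x0,y0,x1,y1):
    z=np.zeros((384,512),bool);z[y0:y1,x0:x1]=1;return z
def hsv(d): 
    h=cv2.cvtColor(d["pixels"],cv2.COLOR_RGB2HSV).astype(int);return h[...,0],h[...,1],h[...,2]
k=np.ones((3,3),np.uint8)
op=lambda m:cv2.morphologyEx(m.astype(np.uint8),cv2.MORPH_OPEN,k)>0
d,po=load("w3.npz");H,S,V=hsv(d);r=roi(226,105,295,245)
blue=op((H>105)&(H<128)&(S>50)&r);red=op(((H<8)|(H>172))&(S>95)&r)
bd=hullfill(red|blue|(op((H>5)&(H<25)&(S>80))&r));print("red board-ish",rectpose(d,bd,.010,po)[0])
b=hullfill(blue);print("long");piece(d,b,.049,po)
g=op((S<45)&hullfill(blue));g=hullfill(g);print("short",rectpose(d,g,.0377,po)[0]);piece(d,g,.0575,po)
d,po=load("w2.npz");H,S,V=hsv(d);r=roi(235,125,315,232)
ply=op((H>8)&(H<30)&(S>60)&r);hf=hullfill(ply);print("shortboard",rectpose(d,hf,.01,po)[0])
g=op((S<40)&(V<200)&cv2.erode(roi(240,130,308,228).astype(np.uint8),k).astype(bool)&~(ply)&((hf)|(roi(252,140,302,228)&(V<175))));g=hullfill(g);print("mate",rectpose(d,g,.0292,po)[0]);piece(d,g,.049,po)
d,po=load("w1.npz");H,S,V=hsv(d);r=roi(40,80,140,215)
b=hullfill(op((H>105)&(H<118)&(S>120)&r));print("blue mate");piece(d,b,.049,po)
b=hullfill(op((H>8)&(H<30)&(S>60)&r)|b);print("longboard",rectpose(d,b,.01,po)[0])
E
```

```text
red board-ish [420.4 -32.1  69.6  49.7 -74.9]
long
   [287 130] [409.6  -8.7] [408.2 -12.2]
   [287 150] [428.5  -2.9] [425.2  -7. ]
   [265 155] [439.2 -22.9] [434.8 -25. ]
   [234 150] [442.4 -54.4] [437.7 -53.4]
   [234 132] [425.1 -58.6] [422.2 -57.2]
short [440.6 -45.1   2.    2.   14.4]
   [244 151] [439.4 -44.4] [434.9 -44.4]
shortboard [604.3 192.8  99.6  68.9  -5.4]
mate [610.  192.4  74.1  56.   -5.6]
   [301 154] [576.3 222.8] [571.  219.1]
   [302 213] [640.  217.6] [628.4 214.4]
   [286 222] [647.9 199.4] [635.5 197.9]
   [251 216] [635.5 162.8] [624.4 165. ]
   [248 157] [571.6 169.4] [566.8 170.9]
blue mate
   [ 50 112] [ 518.2 -251.3] [ 512.4 -232.3]
   [ 94 109] [ 501.3 -201.9] [ 497. -187.]
   [115 196] [ 601.8 -165.3] [ 589.2 -153.3]
   [ 89 204] [ 621.4 -196.3] [ 607.2 -181.8]
   [ 74 198] [ 618.2 -215.6] [ 604.3 -199.5]
longboard [ 559.7 -210.3  146.7   82.2   20.7]
```

```bash
python3 - <<'E'
from h import *
d,po=load("w3.npz");c=lambda L:np.array(L)/2.4+np.array([140,60])
f=lambda L,z:(ray(d,c(L),z,po)[:,:2]*1000).round(1)
ang=lambda p,q:round(float(np.degrees(np.arctan2(*(q-p)[::-1]))),1)
for n,L,Rg,z in(("short",[(224,221),(359,222),(358,368),(232,374)],[(298,231),(297,394)],.0575),("long",[(224,171),(358,167),(358,402),(236,415)],[(297,439)],.049)):
    p=f(L,z-.0198);q=f(Rg,z+.0085);print(n,p.tolist(),p.mean(0),ang(p[3],p[0]),ang(p[2],p[1]),q.tolist(),q.mean(0),ang(q[-1],q[0]))
p=f([(211,122),(367,117),(367,420),(229,424)],.01);print("board",p.tolist(),p.mean(0),ang(p[3],p[0]),ang(p[2],p[1]))
# gripper refs for the silver mate: ridge ends
E
```

```text
short [[443.2, -54.2], [429.2, -1.0], [490.3, 17.3], [507.3, -34.9]] [467.5 -18.2] -163.2 -163.3 [[434.7, -26.0], [497.3, -9.0]] [466.  -17.5] -164.8
long [[424.6, -59.4], [408.7, -6.7], [509.0, 24.1], [529.8, -28.0]] [468.025 -17.5  ] -163.4 -162.9 [[520.4, -2.4]] [520.4  -2.4] 0.0
board [[407.9, -70.8], [388.5, -6.6], [524.8, 35.7], [544.5, -29.1]] [466.425 -17.7  ] -163.0 -162.8
```

Call:
{"op": "step_arm", "data": {"targets": [{"dp": [-0.01,0.047,0.2],"delta_rot": [0,0,-0.02],"hand": 0.66},{"dp": [-0.01,0.047,0.2],"delta_rot": [0,0,-0.02],"hand": 0.66},{"dp": [-0.01,0.047,0.2],"delta_rot": [0,0,-0.02],"hand": 0.66},{"dp": [-0.01,0.047,0.2],"delta_rot": [0,0,-0.02],"hand": 0.66},{"dp": [-0.01,0.047,0.2],"delta_rot": [0,0,-0.02],"hand": 0.66}]}}

```text
clock: 4.8
tool_pos: [0.4668, -0.0179, 0.1612]
tool_rot: [[-0.956, -0.292, 0.002], [-0.292, 0.956, -0.0], [-0.001, -0.001, -1.0]]
force: [0.4, -0.3, -0.4]
grip_width: 0.0559
finger_force: 0.0
```

```bash
python3 snap.py w4; python3 - <<'E'
from h import *
from station import manip
print(manip.tip_reach,manip.get_state()["grip_width"],manip.get_state()["tool_pos"])
a=cv2.imread("pics/w4.png")[130:384,130:386]
a=np.clip(a.astype(float)*1.6,0,255).astype(np.uint8)
cv2.imwrite("pics/w4c.png",cv2.resize(a,None,fx=2.3,fy=2.3,interpolation=cv2.INTER_CUBIC))
d,po=load("w4.npz");R=po["tool_rot"];w=manip.get_state()["grip_width"]/2
for t in(.008,.013,.019,.026): print(t,[(proj(d,po["tool_pos"]+R@np.array([x,y,t]),po)[0]-[130,130])*2.3 for x in(.011,-.011) for y in(-w,w)])
E
```

```text
[0.4668, -0.0179, 0.1612] [[-0.9565, -0.2918, 0.0016], [-0.2918, 0.9565, -0.0004], [-0.0014, -0.0009, -1.0]] [ -14.7   -5.   123.3   -0.    61.5 -121.6]
0.019 0.05622649588919851 [ 0.46661714 -0.01787468  0.1610584 ]
0.008 [array([161.56842654, 243.86898747]), array([416.05577249, 243.87101199]), array([167.05042351, 330.7601128 ]), array([410.72683724, 330.79222588])]
0.013 [array([165.71204407, 234.22960801]), array([412.00735591, 234.22818391]), array([170.85430241, 318.83606704]), array([407.00962846, 318.86317576])]
0.019 [array([170.34540325, 223.45093283]), array([407.48056156, 223.4459191 ]), array([175.12012075, 305.46397652]), array([402.84110015, 305.48577729])]
0.026 [array([175.33357676, 211.84684607]), array([402.60724552, 211.83828244]), array([179.72725187, 291.02197043]), array([398.33915588, 291.0383997 ])]
```

View pics/w4c.png

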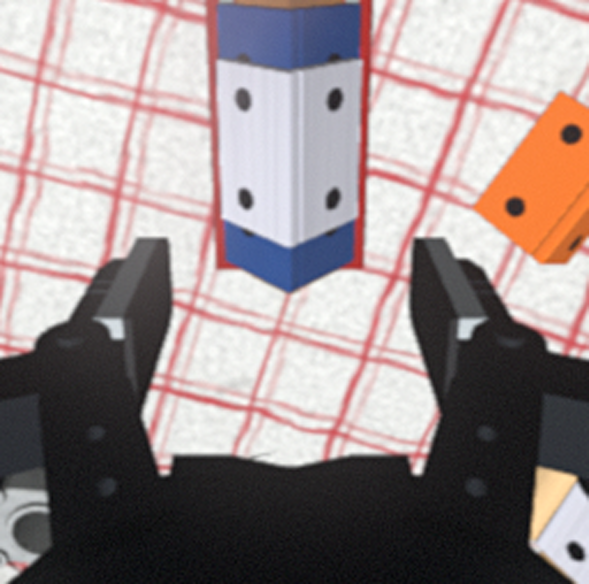

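The fingertips show at crop (168,239) and (411,239). At a 56 mm opening that puts them about 13 mm ahead of the TCP, so tip_reach is the value for shut fingers. The TCP height for the short grasp is therefore about 0.047 m.

Call:
{"op": "step_arm", "data": {"targets": [{"dp": [0,0,0.2],"delta_rot": [0,0,0],"hand": 0.9},{"dp": [0,0,0.25],"delta_rot": [0,0,0],"hand": 0.9},{"dp": [0,0,0.45],"delta_rot": [0,0,0],"hand": 0.9},{"dp": [0,0,0.6],"delta_rot": [0,0,0],"hand": 0.9},{"dp": [0,0,0.7],"delta_rot": [0,0,0],"hand": 0.9},{"dp": [0,0,0.76],"delta_rot": [0,0,0],"hand": 0.9},{"dp": [0,0,0.76],"delta_rot": [0,0,0],"hand": 0.9},{"dp": [0,0,0.76],"delta_rot": [0,0,0],"hand": 0.9}]}}

```text
clock: 5.85
tool_pos: [0.4669, -0.0179, 0.0471]
tool_rot: [[-0.956, -0.292, 0.001], [-0.292, 0.956, -0.0], [-0.001, -0.001, -1.0]]
force: [0.4, -0.3, 0.1]
grip_width: 0.0768
finger_force: 0.0
```

Call:
{"op": "step_arm", "data": {"targets": [{"dp": [0,0,0],"delta_rot": [0,0,0],"hand": 0.5},{"dp": [0,0,0],"delta_rot": [0,0,0],"hand": 0.5},{"dp": [0,0,0],"delta_rot": [0,0,0],"hand": 0.5},{"dp": [0,0,0],"delta_rot": [0,0,0],"hand": 0.5},{"dp": [0,0,0],"delta_rot": [0,0,0],"hand": 0.5},{"dp": [0,0,0],"delta_rot": [0,0,0],"hand": 0.5}], "grip_force": 30}}

```text
clock: 6.6
tool_pos: [0.4671, -0.0185, 0.0477]
tool_rot: [[-0.956, -0.293, 0.002], [-0.293, 0.956, -0.002], [-0.001, -0.002, -1.0]]
force: [-2.3, -2.0, 6.0]
grip_width: 0.054
finger_force: 30.8
```

```bash
python3 snap.py w5; python3 - <<'E'
from h import *
from station import manip
s=manip.get_state();print(s["grip_width"],s["finger_force"],s["force"])
E
```

```text
[0.4671, -0.0185, 0.0477] [[-0.9563, -0.2925, 0.0017], [-0.2925, 0.9563, -0.0019], [-0.001, -0.0023, -1.0]] [-1.470e+01  6.300e+00  1.263e+02 -1.000e-01  4.730e+01 -1.216e+02]
0.05422255919028145 30.75949251651764 [-2.3610885  -2.15518182  5.27620645]
```

Call:
{"op": "step_arm", "data": {"targets": [{"dp": [0,0,-0.02],"delta_rot": [0,0,0],"hand": 0.5},{"dp": [0,0,-0.04],"delta_rot": [0,0,0],"hand": 0.5},{"dp": [0,0,-0.07],"delta_rot": [0,0,0],"hand": 0.5},{"dp": [0,0,-0.1],"delta_rot": [0,0,0],"hand": 0.5},{"dp": [0,0,-0.1],"delta_rot": [0,0,0],"hand": 0.5}]}}

```text
clock: 7.28
tool_pos: [0.4665, -0.0178, 0.0618]
tool_rot: [[-0.956, -0.292, 0.001], [-0.292, 0.956, -0.0], [-0.001, -0.0, -1.0]]
force: [0.6, -0.5, -0.3]
grip_width: 0.0542
finger_force: 31.7
```

```bash
python3 snap.py w6; python3 - <<'E'
from h import *
from station import manip
s=manip.get_state();print(s["grip_width"],s["finger_force"],s["force"])
a=np.hstack([cv2.imread(f"pics/{n}.png")[150:384,150:362] for n in("w5","w6")])
a=np.clip(a.astype(float)*1.6,0,255).astype(np.uint8)
cv2.imwrite("pics/w56.png",cv2.resize(a,None,fx=1.88,fy=1.88,interpolation=cv2.INTER_CUBIC))
E
```

```text
[0.4665, -0.0178, 0.0618] [[-0.9564, -0.2919, 0.001], [-0.2919, 0.9565, -0.0002], [-0.0009, -0.0005, -1.0]] [ -14.7    4.6  126.2    0.    49.1 -121.6]
0.05409678578694509 31.729264855384827 [-0.11530686 -0.70038381 -1.00472217]
```

View pics/w56.png

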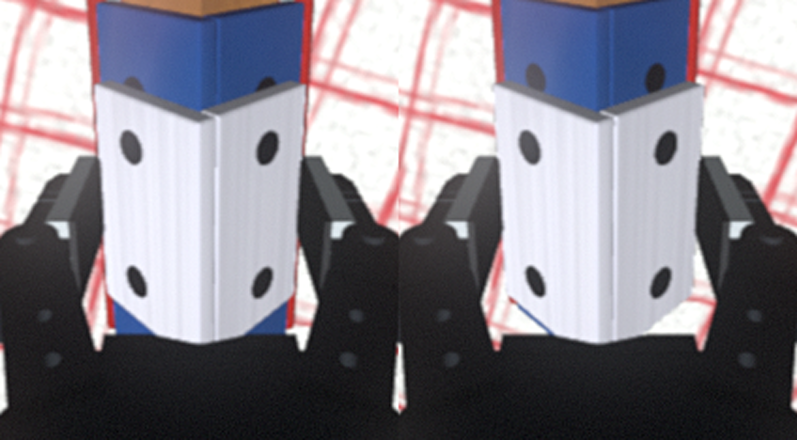

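Only the silver piece rose, and the blue one stayed seated (right frame, blue at (600,60)). Next I'll work out the piece's offset in the hand and carry it up.

```bash
python3 - <<'E'
from h import *
for f,ox,z in(("w5.npz",0,.0377),("w6.npz",398.56,.0377+.0141)):
    d,po=load(f);L=[(97,86),(305,86),(297,296),(110,298)] if ox==0 else [(497,86),(703,86),(690,294),(508,294)]
    P=(np.array(L)-[ox,0])/1.88+150
    W=ray(d,P,z,po);T=(W-po["tool_pos"])@po["tool_rot"];print((T*1000).round(1).tolist(),(T.mean(0)*1000).round(1))
    Rg=np.array([(211,120),(213,341)] if ox==0 else [(608,119),(601,341)])-[ox,0]
    W=ray(d,Rg/1.88+150,z+.0283,po);T=(W-po["tool_pos"])@po["tool_rot"];print("ridge",(T*1000).round(1).tolist())
E
```

```text
[[31.9, -26.6, 10.0], [31.9, 28.0, 9.9], [-33.9, 29.3, 9.9], [-34.7, -26.5, 10.1]] [-1.2  1.  10. ]
ridge [[33.4, 2.7, -18.4], [-23.9, 3.6, -18.3]]
[[31.9, -26.2, 10.0], [31.9, 27.8, 10.0], [-33.2, 27.7, 10.0], [-33.3, -26.6, 10.0]] [-0.7  0.7 10. ]
ridge [[33.6, 2.4, -18.3], [-23.9, 1.0, -18.3]]
```

Call:
{"op": "step_arm", "data": {"targets": [{"dp": [0,0,-0.15],"delta_rot": [0,0,0],"hand": 0.5},{"dp": [0,0,-0.35],"delta_rot": [0,0,0],"hand": 0.5},{"dp": [-0.15,0.12,-0.45],"delta_rot": [0,0,0],"hand": 0.5},{"dp": [-0.35,0.3,-0.45],"delta_rot": [0,0,0.06],"hand": 0.5},{"dp": [-0.55,0.46,-0.45],"delta_rot": [0,0,0.12],"hand": 0.5},{"dp": [-0.65,0.54,-0.45],"delta_rot": [0,0,0.18],"hand": 0.5},{"dp": [-0.65,0.54,-0.45],"delta_rot": [0,0,0.249],"hand": 0.5},{"dp": [-0.65,0.54,-0.45],"delta_rot": [0,0,0.249],"hand": 0.5}]}}

```text
clock: 8.32
tool_pos: [0.5356, 0.0885, 0.1284]
tool_rot: [[-0.996, 0.093, -0.001], [0.093, 0.996, -0.0], [0.001, -0.0, -1.0]]
force: [-0.8, 0.1, -0.5]
grip_width: 0.054
finger_force: 32.0
```

Call:
{"op": "step_arm", "data": {"targets": [{"dp": [-0.15,0.3,0],"delta_rot": [0,0,0],"hand": 0.5},{"dp": [-0.3,0.55,0],"delta_rot": [0,0,0],"hand": 0.5},{"dp": [-0.4,0.7,0],"delta_rot": [0,0,0],"hand": 0.5},{"dp": [-0.399,0.733,0],"delta_rot": [0,0,0],"hand": 0.5},{"dp": [-0.399,0.733,0.1],"delta_rot": [0,0,0],"hand": 0.5},{"dp": [-0.399,0.733,0.2],"delta_rot": [0,0,0],"hand": 0.5},{"dp": [-0.399,0.733,0.25],"delta_rot": [0,0,0],"hand": 0.5},{"dp": [-0.399,0.733,0.25],"delta_rot": [0,0,0],"hand": 0.5}]}}

```text
clock: 9.32
tool_pos: [0.6049, 0.1913, 0.0899]
tool_rot: [[-0.995, 0.095, -0.003], [0.095, 0.995, -0.0], [0.003, -0.001, -1.0]]
force: [0.3, -0.1, -0.7]
grip_width: 0.0541
finger_force: 32.1
```

```bash
python3 snap.py w7; python3 - <<'E'
from h import *
a=cv2.imread("pics/w7.png")[100:384,120:392]
a=np.clip(a.astype(float)*1.5,0,255).astype(np.uint8)
cv2.imwrite("pics/w7c.png",cv2.resize(a,None,fx=2.1,fy=2.1,interpolation=cv2.INTER_CUBIC))
E
```

```text
[0.6049, 0.1913, 0.0899] [[-0.9954, 0.0954, -0.0026], [0.0954, 0.9954, -0.0004], [0.0026, -0.0007, -1.0]] [  8.4  21.3 102.2  -0.   56.7 -76.1]
```

View pics/w7c.png

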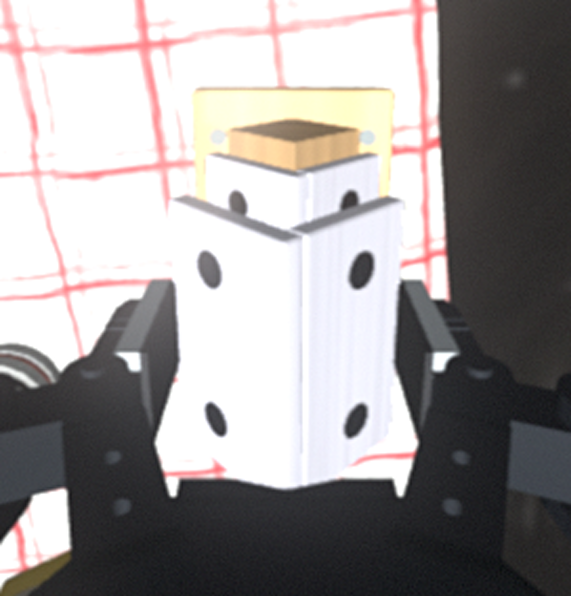

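The in-hand piece has its front corners at crop (173,200) and (402,200) with its ridge at (300,236). Behind it the mate's front corners are at (209,155) and (377,155) with its ridge at (305,172). I'll compute the relative offset.

```bash
python3 - <<'E'
from h import *
d,po=load("w7.npz");f=lambda L,z:(((ray(d,np.array(L)/2.1+[120,100],z,po)-po["tool_pos"])@po["tool_rot"])*1000).round(1).tolist()
zo=.0575+.0899-.0474
print("hand corners",f([(173,200),(402,200)],zo-.0198),"ridge",f([(300,236)],zo+.0085))
print("mate corners",f([(209,155),(377,155)],.0292),"ridge",f([(305,172)],.0575))
print("board far corners",f([(194,89),(394,89)],.01))
E
```

```text
hand corners [[32.2, -26.3, 9.8], [32.3, 27.4, 9.7]] ridge [[34.1, 2.8, -18.5]]
mate corners [[31.0, -24.2, 60.8], [31.0, 29.0, 60.7]] ridge [[33.0, 5.3, 32.4]]
board far corners [[49.4, -31.0, 80.0], [49.4, 36.8, 80.0]]
```

Call:
{"op": "step_arm", "data": {"targets": [{"dp": [-0.006,0.011,0.05],"delta_rot": [0,0,0],"hand": 0.5},{"dp": [-0.006,0.011,0.13],"delta_rot": [0,0,0],"hand": 0.5},{"dp": [-0.006,0.011,0.19],"delta_rot": [0,0,0],"hand": 0.5},{"dp": [-0.006,0.011,0.23],"delta_rot": [0,0,0],"hand": 0.5},{"dp": [-0.006,0.011,0.255],"delta_rot": [0,0,0],"hand": 0.5},{"dp": [-0.006,0.011,0.27],"delta_rot": [0,0,0],"hand": 0.5},{"dp": [-0.006,0.011,0.27],"delta_rot": [0,0,0],"hand": 0.5}]}}

```text
clock: 10.25
tool_pos: [0.607, 0.1935, 0.0509]
tool_rot: [[-0.995, 0.095, 0.0], [0.095, 0.995, -0.0], [-0.0, -0.0, -1.0]]
force: [0.5, 0.5, -1.5]
grip_width: 0.0544
finger_force: 32.1
```

Call:
{"op": "step_arm", "data": {"targets": [{"dp": [0.005,0,0.012],"delta_rot": [0,0,0],"hand": 0.5},{"dp": [0.005,0,0.018],"delta_rot": [0,0,0],"hand": 0.5},{"dp": [0.005,0,0.024],"delta_rot": [0,0,0],"hand": 0.5},{"dp": [0.005,0,0.024],"delta_rot": [0,0,0],"hand": 0.5}]}}

```text
clock: 10.75
tool_pos: [0.6064, 0.1934, 0.048]
tool_rot: [[-0.996, 0.095, 0.0], [0.095, 0.996, -0.0], [-0.0, -0.0, -1.0]]
force: [-1.7, -1.1, 4.1]
grip_width: 0.0538
finger_force: 32.4
```

Call:
{"op": "step_arm", "data": {"targets": [{"dp": [0,0,0.006],"delta_rot": [0,0,0],"hand": 0.5},{"dp": [0,0,0.006],"delta_rot": [0,0,0],"hand": 0.5},{"dp": [0,0,0.006],"delta_rot": [0,0,0],"hand": 0.9},{"dp": [0,0,0.006],"delta_rot": [0,0,0],"hand": 0.9},{"dp": [0,0,0.006],"delta_rot": [0,0,0],"hand": 0.9},{"dp": [0,0,0.006],"delta_rot": [0,0,0],"hand": 0.9},{"dp": [0,0,0.006],"delta_rot": [0,0,0],"hand": 0.9}]}}

```text
clock: 11.62
tool_pos: [0.6061, 0.1936, 0.0462]
tool_rot: [[-0.995, 0.095, -0.0], [0.095, 0.995, 0.0], [0.0, 0.0, -1.0]]
force: [-1.1, 0.0, 0.4]
grip_width: 0.0766
finger_force: 0.0
```

Call:
{"op": "step_arm", "data": {"targets": [{"dp": [0,0,-0.1],"delta_rot": [0,0,0],"hand": 0.9},{"dp": [0,0,-0.3],"delta_rot": [0,0,0],"hand": 0.9},{"dp": [0,0,-0.6],"delta_rot": [0,0,0],"hand": 0.9},{"dp": [0,0,-0.9],"delta_rot": [0,0,0],"hand": 0.9},{"dp": [0,0,-0.95],"delta_rot": [0,0,0],"hand": 1},{"dp": [0,0,-0.95],"delta_rot": [0,0,0],"hand": 1},{"dp": [0,0,-0.95],"delta_rot": [0,0,0],"hand": 1}]}}

```text
clock: 12.5
tool_pos: [0.605, 0.1934, 0.1868]
tool_rot: [[-0.995, 0.095, -0.004], [0.095, 0.995, -0.001], [0.003, -0.001, -1.0]]
force: [-0.1, -0.2, 0.1]
grip_width: 0.0856
finger_force: 0.0
```

```bash
python3 snap.py w8; python3 - <<'E'
from h import *
d,po=load("w8.npz");h=cv2.cvtColor(d["pixels"],cv2.COLOR_RGB2HSV).astype(int);H,S,V=h[...,0],h[...,1],h[...,2]
k=np.ones((3,3),np.uint8);r=np.zeros((384,512),bool);r[110:250,215:320]=1
ply=cv2.morphologyEx(((H>8)&(H<30)&(S>60)&r).astype(np.uint8),cv2.MORPH_OPEN,k)>0
hf=hullfill(ply);b=rectpose(d,hf,.01,po)[0];print("board",b)
g=hullfill(cv2.morphologyEx((hf&~ply&(S<45)).astype(np.uint8),cv2.MORPH_OPEN,k)>0)
print("short",rectpose(d,g,.0377,po)[0]);piece(d,g,.0575,po)
a=np.clip(d["pixels"][100:250,190:340,::-1].astype(float)*1.4,0,255).astype(np.uint8)
cv2.imwrite("pics/w8c.png",cv2.resize(a,None,fx=3.8,fy=3.8,interpolation=cv2.INTER_CUBIC))
E
```

```text
[0.605, 0.1934, 0.1868] [[-0.9955, 0.0948, -0.0035], [0.0948, 0.9955, -0.0006], [0.0035, -0.0009, -1.0]] [  8.6  14.8  99.2  -0.   66.2 -76. ]
board [570.4 197.3  69.8  31.8  81.2]
short [576.5 196.6  53.6   9.1  82.3]
   [229 152] [570.4 170.4] [566.3 173.5]
   [283 152] [575.3 222.2] [570.8 220. ]
   [284 161] [584.2 222.6] [578.7 220.3]
```

```bash
python3 - <<'E'
from h import *
d,po=load("w8.npz");h=cv2.cvtColor(d["pixels"],cv2.COLOR_RGB2HSV).astype(int);H,S,V=h[...,0],h[...,1],h[...,2]
k=np.ones((3,3),np.uint8)
# row profiles through left leg, ridge-adjacent, right leg
for u in(238,250,262,275):
    print(u,[(v,int(V[v,u]),int(S[v,u])) for v in list(range(140,160))+list(range(205,235))])
E
```

```text
238 [(140, 205, 80), (141, 207, 79), (142, 194, 79), (143, 145, 69), (144, 143, 73), (145, 154, 78), (146, 155, 77), (147, 155, 79), (148, 154, 79), (149, 155, 77), (150, 157, 80), (151, 145, 72), (152, 124, 29), (153, 133, 10), (154, 122, 6), (155, 147, 9), (156, 173, 9), (157, 182, 11), (158, 180, 10), (159, 180, 10), (205, 78, 7), (206, 56, 9), (207, 56, 14), (208, 57, 13), (209, 56, 14), (210, 63, 8), (211, 83, 12), (212, 127, 10), (213, 173, 10), (214, 187, 12), (215, 188, 12), (216, 187, 11), (217, 187, 11), (218, 187, 11), (219, 185, 10), (220, 183, 4), (221, 193, 1), (222, 197, 3), (223, 191, 3), (224, 188, 4), (225, 187, 14), (226, 185, 23), (227, 182, 25), (228, 183, 13), (229, 182, 11), (230, 179, 26), (231, 177, 56), (232, 181, 45), (233, 189, 9), (234, 190, 3)]
250 [(140, 198, 81), (141, 166, 78), (142, 117, 63), (143, 94, 46), (144, 100, 56), (145, 131, 76), (146, 158, 86), (147, 163, 88), (148, 161, 87), (149, 161, 87), (150, 161, 87), (151, 161, 89), (152, 162, 88), (153, 148, 83), (154, 123, 29), (155, 135, 11), (156, 119, 11), (157, 138, 9), (158, 173, 10), (159, 18
[... 1370 characters left out ...]
5, 133, 98), (146, 133, 100), (147, 133, 98), (148, 134, 99), (149, 133, 100), (150, 136, 98), (151, 123, 87), (152, 101, 25), (153, 114, 13), (154, 103, 10), (155, 128, 10), (156, 151, 12), (157, 154, 12), (158, 152, 12), (159, 154, 13), (205, 76, 13), (206, 49, 10), (207, 42, 12), (208, 43, 18), (209, 52, 15), (210, 65, 12), (211, 87, 9), (212, 125, 12), (213, 151, 12), (214, 158, 11), (215, 157, 13), (216, 156, 11), (217, 156, 13), (218, 154, 13), (219, 156, 8), (220, 175, 3), (221, 186, 3), (222, 182, 8), (223, 178, 17), (224, 179, 20), (225, 185, 10), (226, 192, 1), (227, 191, 4), (228, 183, 35), (229, 176, 77), (230, 180, 44), (231, 188, 8), (232, 194, 3), (233, 194, 4), (234, 194, 4)]
```

Contact came at the nested height. The two end-face bands lie side by side at rows 152–155, so the ends are level to about 1 mm. The short piece is placed. Now I'll view the long piece on the red stand.

Call:
{"op": "step_arm", "data": {"targets": [{"dp": [0.15,-0.3,0],"delta_rot": [0,0,0],"hand": 1},{"dp": [0.3,-0.6,0],"delta_rot": [0,0,0],"hand": 1},{"dp": [0.39,-0.744,0],"delta_rot": [0,0,0],"hand": 1}]}}

```text
clock: 12.92
tool_pos: [0.5353, 0.0865, 0.1868]
tool_rot: [[-0.995, 0.096, -0.004], [0.096, 0.995, -0.0], [0.004, -0.001, -1.0]]
force: [0.1, 0.1, 0.4]
grip_width: 0.0852
finger_force: 0.0
```

Call:
{"op": "step_arm", "data": {"targets": [{"dp": [0.15,-0.3,0],"delta_rot": [0,0,-0.1],"hand": 1},{"dp": [0.3,-0.6,0],"delta_rot": [0,0,-0.2],"hand": 1},{"dp": [0.39,-0.744,0],"delta_rot": [0,0,-0.249],"hand": 1},{"dp": [0.39,-0.744,0],"delta_rot": [0,0,-0.249],"hand": 1},{"dp": [0.39,-0.744,0],"delta_rot": [0,0,-0.249],"hand": 1},{"dp": [0.39,-0.744,0],"delta_rot": [0,0,-0.249],"hand": 1}]}}

```text
clock: 13.68
tool_pos: [0.4688, -0.0168, 0.1885]
tool_rot: [[-0.956, -0.293, -0.001], [-0.293, 0.956, 0.0], [0.0, 0.0, -1.0]]
force: [0.1, 0.1, 0.9]
grip_width: 0.0852
finger_force: 0.0
```

```bash
python3 snap.py w9; cat > blue.py <<'E'
import sys
from h import *
d,po=load(sys.argv[1]);z0=float(sys.argv[2]);x0,y0,x1,y1=map(int,sys.argv[3:7])
h=cv2.cvtColor(d["pixels"],cv2.COLOR_RGB2HSV).astype(int);H,S,V=h[...,0],h[...,1],h[...,2]
r=np.zeros((384,512),bool);r[y0:y1,x0:x1]=1
m=cv2.morphologyEx(((H>103)&(H<128)&(S>60)&r).astype(np.uint8),cv2.MORPH_CLOSE,np.ones((5,5),np.uint8))
l,st,c,o=big(m);m=l==o[0];print("bbox",st[o[0]])
c=cv2.convexHull(np.argwhere(m)[:,::-1].astype(np.int32));p=cv2.approxPolyDP(c,2.5,True)[:,0]
for v,a,b in zip(p,ray(d,p,z0-.0198,po),ray(d,p,z0+.0085,po)): print(v,"edge",(a[:2]*1000).round(1),"ridge",(b[:2]*1000).round(1),"tool-edge",((a-po["tool_pos"])@po["tool_rot"]*1000).round(1)[:2])
E
python3 blue.py w9.npz .049 215 90 310 270
```

```text
[0.4688, -0.0168, 0.1885] [[-0.9563, -0.2925, -0.0006], [-0.2925, 0.9563, 0.0003], [0.0004, 0.0005, -1.0]] [ -14.5   -6.7  121.8    0.    64.9 -121.5]
bbox [ 227  127   56  114 5603]
[281 127] edge [409.4  -9.3] ridge [408.2 -12.2] tool-edge [54.5 24.5]
[279 229] edge [512.8  22.9] ridge [501.2  16.8] tool-edge [-53.7  25.1]
[253 240] edge [ 5.336e+02 -3.000e-01] ridge [520.   -4.1] tool-edge [-66.8  -3.2]
[230 228] edge [527.2 -28.3] ridge [514.2 -29.3] tool-edge [-52.5 -28.1]
[227 128] edge [425.7 -59.4] ridge [422.9 -57.3] tool-edge [ 53.6 -28.2]
```

Call:
{"op": "step_arm", "data": {"targets": [{"dp": [-0.07,-0.35,0],"delta_rot": [0,0,-0.035],"hand": 1},{"dp": [-0.14,-0.7,0],"delta_rot": [0,0,-0.035],"hand": 1},{"dp": [-0.2,-1,0],"delta_rot": [0,0,-0.035],"hand": 1},{"dp": [-0.2,-1,0],"delta_rot": [0,0,-0.035],"hand": 1},{"dp": [-0.2,-1,0],"delta_rot": [0,0,-0.035],"hand": 1}]}}

```text
clock: 14.35
tool_pos: [0.5408, -0.1514, 0.1882]
tool_rot: [[-0.939, -0.344, -0.001], [-0.344, 0.939, 0.001], [0.001, 0.001, -1.0]]
force: [0.3, 0.5, -1.1]
grip_width: 0.0857
finger_force: 0.0
```

```bash
python3 snap.py w10; python3 blue.py w10.npz .049 120 70 270 290; python3 - <<'E'
from h import *
d,po=load("w10.npz");h=cv2.cvtColor(d["pixels"],cv2.COLOR_RGB2HSV).astype(int);H,S=h[...,0],h[...,1]
r=np.zeros((384,512),bool);r[70:290,120:290]=1
m=cv2.morphologyEx((((H>8)&(H<30)&(S>60))&r).astype(np.uint8),cv2.MORPH_OPEN,np.ones((3,3),np.uint8))
P=ray(d,np.argwhere(m)[:,::-1],.01,po)[:,:2]*1000;print(cv2.minAreaRect(P.astype(np.float32)))
E
```

```text
[0.5408, -0.1514, 0.1882] [[-0.9389, -0.3443, -0.0012], [-0.3443, 0.9389, 0.001], [0.0008, 0.0014, -1.0]] [ -26.     5.7  109.6    0.    64.9 -136.1]
bbox [ 166  127   61  114 5609]
[225 229] edge [ 602.4 -164.3] ridge [ 589.3 -165.5] tool-edge [-53.5 -33.5]
[197 240] edge [ 625.5 -189. ] ridge [ 610.  -187.8] tool-edge [-66.7 -64.7]
[177 228] edge [ 619.2 -213.5] ridge [ 604.3 -209.8] tool-edge [-52.3 -85.5]
[166 128] edge [ 520.4 -251.9] ridge [ 515.5 -244.4] tool-edge [ 53.7 -87.6]
[221 127] edge [ 501.1 -201.9] ridge [ 498.1 -199.4] tool-edge [ 54.6 -33.9]
((558.4583740234375, -207.95481872558594), (144.0577392578125, 70.56424713134766), 21.247352600097656)
```

Call:
{"op": "step_arm", "data": {"targets": [{"dp": [0.05,0.35,0],"delta_rot": [0,0,0.035],"hand": 1},{"dp": [0.1,0.7,0],"delta_rot": [0,0,0.035],"hand": 1},{"dp": [0.147,0.999,0],"delta_rot": [0,0,0.035],"hand": 0.95},{"dp": [0.147,0.999,0],"delta_rot": [0,0,0.035],"hand": 0.9},{"dp": [0.147,0.999,0.25],"delta_rot": [0,0,0.035],"hand": 0.9},{"dp": [0.147,0.999,0.5],"delta_rot": [0,0,0.035],"hand": 0.9},{"dp": [0.147,0.999,0.5],"delta_rot": [0,0,0.035],"hand": 0.9}]}}

```text
clock: 15.28
tool_pos: [0.4664, -0.0185, 0.1111]
tool_rot: [[-0.956, -0.292, -0.007], [-0.292, 0.956, 0.002], [0.006, 0.003, -1.0]]
force: [0.6, -0.9, 0.6]
grip_width: 0.0767
finger_force: 0.0
```

Call:
{"op": "step_arm", "data": {"targets": [{"dp": [0,0,0.15],"delta_rot": [0,0,0],"hand": 0.9},{"dp": [0,0,0.3],"delta_rot": [0,0,0],"hand": 0.9},{"dp": [0,0,0.42],"delta_rot": [0,0,0],"hand": 0.9},{"dp": [0,0,0.48],"delta_rot": [0,0,0],"hand": 0.9},{"dp": [0,0,0.48],"delta_rot": [0,0,0],"hand": 0.9},{"dp": [0,0,0.48],"delta_rot": [0,0,0],"hand": 0.9}]}}

```text
clock: 16.02
tool_pos: [0.4697, -0.0194, 0.043]
tool_rot: [[-0.956, -0.292, 0.002], [-0.292, 0.956, -0.001], [-0.002, -0.001, -1.0]]
force: [0.1, 0.4, 0.2]
grip_width: 0.0769
finger_force: 0.0
```

Call:
{"op": "step_arm", "data": {"targets": [{"dp": [0.005,0.005,0.02],"delta_rot": [0,0,0],"hand": 0.9},{"dp": [0.005,0.005,0.033],"delta_rot": [0,0,0],"hand": 0.9},{"dp": [0.005,0.005,0.033],"delta_rot": [0,0,0],"hand": 0.9},{"dp": [0.005,0.005,0.033],"delta_rot": [0,0,0],"hand": 0.5},{"dp": [0.005,0.005,0.033],"delta_rot": [0,0,0],"hand": 0.5},{"dp": [0.005,0.005,0.033],"delta_rot": [0,0,0],"hand": 0.5},{"dp": [0.005,0.005,0.033],"delta_rot": [0,0,0],"hand": 0.5},{"dp": [0.005,0.005,0.033],"delta_rot": [0,0,0],"hand": 0.5}], "grip_force": 35}}

```text
clock: 17.02
tool_pos: [0.4677, -0.0184, 0.0375]
tool_rot: [[-0.956, -0.292, -0.001], [-0.292, 0.956, 0.001], [0.001, 0.001, -1.0]]
force: [-1.7, 0.8, 4.8]
grip_width: 0.054
finger_force: 35.8
```

Call:
{"op": "step_arm", "data": {"targets": [{"dp": [0,0,0],"delta_rot": [0,0,0],"hand": 0.5},{"dp": [0,0,0],"delta_rot": [0,0,0],"hand": 0.5}]}}

```text
clock: 17.27
tool_pos: [0.4678, -0.0184, 0.0375]
tool_rot: [[-0.957, -0.292, -0.001], [-0.292, 0.957, 0.001], [0.001, 0.001, -1.0]]
force: [-2.6, -0.6, 5.1]
grip_width: 0.0541
finger_force: 35.8
```

Call:
{"op": "step_arm", "data": {"targets": [{"dp": [0,0,-0.04],"delta_rot": [0,0,0],"hand": 0.5},{"dp": [0,0,-0.12],"delta_rot": [0,0,0],"hand": 0.5},{"dp": [0,0,-0.3],"delta_rot": [0,0,0],"hand": 0.5},{"dp": [0,0,-0.5],"delta_rot": [0,0,0],"hand": 0.5},{"dp": [-0.03,-0.15,-0.6],"delta_rot": [0,0,0],"hand": 0.5},{"dp": [-0.08,-0.4,-0.6],"delta_rot": [0,0,-0.02],"hand": 0.5},{"dp": [-0.11,-0.65,-0.6],"delta_rot": [0,0,-0.042],"hand": 0.5},{"dp": [-0.12,-0.7,-0.6],"delta_rot": [0,0,-0.042],"hand": 0.5}]}}

```text
clock: 18.27
tool_pos: [0.5167, -0.1167, 0.1272]
tool_rot: [[-0.936, -0.352, 0.001], [-0.352, 0.936, -0.001], [-0.001, -0.001, -1.0]]
force: [-0.4, -0.1, -2.0]
grip_width: 0.0537
finger_force: 37.4
```

Call:
{"op": "step_arm", "data": {"targets": [{"dp": [-0.02,-0.25,0],"delta_rot": [0,0,0],"hand": 0.5},{"dp": [-0.04,-0.5,0],"delta_rot": [0,0,0],"hand": 0.5},{"dp": [-0.06,-0.64,0],"delta_rot": [0,0,0],"hand": 0.5},{"dp": [-0.061,-0.672,0],"delta_rot": [0,0,0],"hand": 0.5},{"dp": [-0.061,-0.672,0.12],"delta_rot": [0,0,0],"hand": 0.5},{"dp": [-0.061,-0.672,0.25],"delta_rot": [0,0,0],"hand": 0.5},{"dp": [-0.061,-0.672,0.25],"delta_rot": [0,0,0],"hand": 0.5},{"dp": [-0.061,-0.672,0.25],"delta_rot": [0,0,0],"hand": 0.5}]}}

```text
clock: 19.27
tool_pos: [0.5597, -0.2042, 0.089]
tool_rot: [[-0.935, -0.355, -0.001], [-0.355, 0.935, 0.0], [0.001, 0.001, -1.0]]
force: [-0.2, -0.8, -0.7]
grip_width: 0.0537
finger_force: 37.4
```

```bash
python3 snap.py w11; python3 - <<'E'
from h import *
a=cv2.imread("pics/w11.png")[40:324,120:392]
a=np.clip(a.astype(float)*1.5,0,255).astype(np.uint8)
cv2.imwrite("pics/w11c.png",cv2.resize(a,None,fx=2.1,fy=2.1,interpolation=cv2.INTER_CUBIC))
E
```

```text
[0.5597, -0.2042, 0.089] [[-0.9349, -0.3548, -0.0007], [-0.3548, 0.9349, 0.0004], [0.0005, 0.0006, -1.0]] [ -29.8   17.   107.9   -0.    55.1 -140.6]
```

View pics/w11c.png

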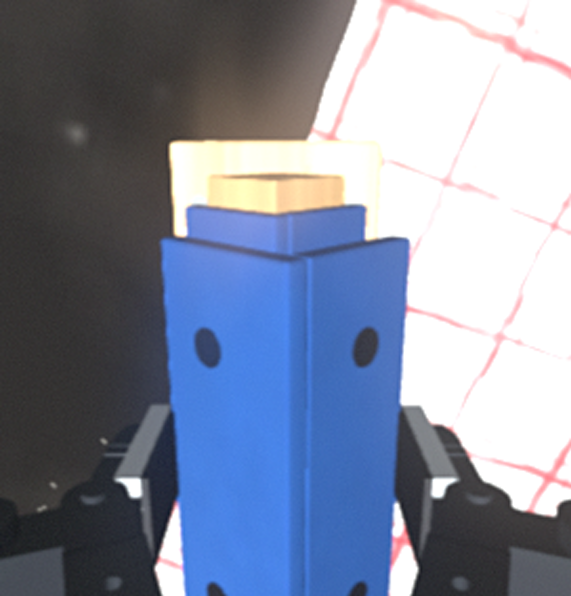

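The in-hand long piece has front corners at crop (161,238) and (408,238) with its ridge at (303,260). The mate has front corners at (187,206) and (364,206) with its ridge at (288,214), so it sits a little to the left. I'll compute the shift.

```bash
python3 - <<'E'
from h import *
d,po=load("w11.npz");f=lambda L,z:(((ray(d,np.array(L)/2.1+[120,40],z,po)-po["tool_pos"])@po["tool_rot"])*1000).round(1)[:,:2].tolist()
zo=.049+.089-.0375
print("hand",f([(161,238),(408,238)],zo-.0198),f([(303,260)],zo+.0085))
print("mate",f([(187,206),(364,206)],.0292),f([(288,214)],.0575))
print("board",f([(170,142),(382,142)],.01))
E
```

```text
hand [[53.1, -27.4], [53.1, 27.4]] [[53.8, 3.3]]
mate [[54.6, -29.8], [54.6, 24.1]] [[55.6, 0.9]]
board [[73.1, -37.5], [73.1, 31.6]]
```

Call:
{"op": "step_arm", "data": {"targets": [{"dp": [0.007,-0.02,0.05],"delta_rot": [0,0,0],"hand": 0.5},{"dp": [0.007,-0.02,0.12],"delta_rot": [0,0,0],"hand": 0.5},{"dp": [0.007,-0.02,0.18],"delta_rot": [0,0,0],"hand": 0.5},{"dp": [0.007,-0.02,0.22],"delta_rot": [0,0,0],"hand": 0.5},{"dp": [0.007,-0.02,0.25],"delta_rot": [0,0,0],"hand": 0.5},{"dp": [0.007,-0.02,0.26],"delta_rot": [0,0,0],"hand": 0.5},{"dp": [0.007,-0.02,0.26],"delta_rot": [0,0,0],"hand": 0.5}]}}

```text
clock: 20.2
tool_pos: [0.5601, -0.208, 0.0505]
tool_rot: [[-0.935, -0.354, 0.0], [-0.354, 0.935, -0.0], [-0.0, -0.0, -1.0]]
force: [-0.2, -0.7, -1.9]
grip_width: 0.0538
finger_force: 37.4
```

Call:
{"op": "step_arm", "data": {"targets": [{"dp": [0.002,0,0.01],"delta_rot": [0,0,0],"hand": 0.5},{"dp": [0.002,0,0.02],"delta_rot": [0,0,0],"hand": 0.5},{"dp": [0.002,0,0.028],"delta_rot": [0,0,0],"hand": 0.5},{"dp": [0.002,0,0.034],"delta_rot": [0,0,0],"hand": 0.5},{"dp": [0.002,0,0.034],"delta_rot": [0,0,0],"hand": 0.5}]}}

```text
clock: 20.82
tool_pos: [0.5598, -0.2081, 0.0466]
tool_rot: [[-0.935, -0.354, -0.001], [-0.354, 0.935, 0.0], [0.001, 0.001, -1.0]]
force: [-3.4, 1.2, 6.5]
grip_width: 0.054
finger_force: 37.9
```

Call:
{"op": "step_arm", "data": {"targets": [{"dp": [0,0,0.005],"delta_rot": [0,0,0],"hand": 0.5},{"dp": [0,0,0.005],"delta_rot": [0,0,0],"hand": 0.9},{"dp": [0,0,0.005],"delta_rot": [0,0,0],"hand": 0.9},{"dp": [0,0,0.005],"delta_rot": [0,0,0],"hand": 0.9},{"dp": [0,0,0.005],"delta_rot": [0,0,0],"hand": 0.9},{"dp": [0,0,0.005],"delta_rot": [0,0,0],"hand": 0.9}]}}

```text
clock: 21.58
tool_pos: [0.5597, -0.2081, 0.0444]
tool_rot: [[-0.935, -0.354, -0.0], [-0.354, 0.935, 0.0], [0.0, 0.0, -1.0]]
force: [0.6, 0.6, 0.4]
grip_width: 0.0767
finger_force: 0.0
```

Call:
{"op": "step_arm", "data": {"targets": [{"dp": [0,0,-0.1],"delta_rot": [0,0,0],"hand": 0.9},{"dp": [0,0,-0.3],"delta_rot": [0,0,0],"hand": 0.9},{"dp": [0,0,-0.6],"delta_rot": [0,0,0],"hand": 0.9},{"dp": [0,0,-0.9],"delta_rot": [0,0,0],"hand": 0.9},{"dp": [0,0,-0.95],"delta_rot": [0,0,0],"hand": 1},{"dp": [0,0,-0.95],"delta_rot": [0,0,0],"hand": 1},{"dp": [0,0,-0.95],"delta_rot": [0,0,0],"hand": 1}]}}

```text
clock: 22.45
tool_pos: [0.5587, -0.2075, 0.1851]
tool_rot: [[-0.935, -0.354, -0.003], [-0.354, 0.935, 0.002], [0.002, 0.003, -1.0]]
force: [0.2, 0.1, -0.2]
grip_width: 0.0855
finger_force: 0.0
```

```bash
python3 snap.py w12; python3 blue.py w12.npz .0575 180 80 330 290; python3 - <<'E'
from h import *
d,po=load("w12.npz");g=cv2.cvtColor(d["pixels"],cv2.COLOR_RGB2HSV)
for u in(240,268): print(u,[(v,int(g[v,u,2]),int(g[v,u,1])) for v in range(116,140)])
E
```

```text
[0.5587, -0.2075, 0.1851] [[-0.9351, -0.3543, -0.0029], [-0.3543, 0.9351, 0.0017], [0.0021, 0.0026, -1.0]] [ -30.1   10.2  104.9    0.    65.2 -140.9]
bbox [ 227  130   57  119 6048]
[282 130] edge [ 500.4 -202.9] ridge [ 499.3 -206.2] tool-edge [52.6 24.5]
[281 235] edge [ 600.5 -163.1] ridge [ 588.9 -170.5] tool-edge [-55.1  26.3]
[254 248] edge [ 624.7 -184.3] ridge [ 610.5 -189.4] tool-edge [-70.2  -2. ]
[230 236] edge [ 620.5 -212.7] ridge [ 606.8 -214.9] tool-edge [-56.2 -27.1]
[227 131] edge [ 519.5 -250.9] ridge [ 516.4 -249.1] tool-edge [ 51.7 -27. ]
240 [(116, 232, 80), (117, 232, 81), (118, 235, 79), (119, 228, 85), (120, 172, 89), (121, 184, 97), (122, 201, 99), (123, 202, 98), (124, 202, 98), (125, 201, 99), (126, 202, 97), (127, 201, 96), (128, 205, 100), (129, 194, 96), (130, 130, 67), (131, 99, 49), (132, 131, 97), (133, 146, 107), (134, 149, 108), (135, 147, 108), (136, 146, 107), (137, 146, 108), (138, 147, 108), (139, 148, 109)]
268 [(116, 241, 72), (117, 243, 72), (118, 243, 73), (119, 225, 85), (120, 162, 80), (121, 159, 87), (122, 170, 89), (123, 171, 89), (124, 171, 89), (125, 171, 88), (126, 171, 89), (127, 171, 91), (128, 174, 92), (129, 165, 91), (130, 113, 45), (131, 99, 59), (132, 120, 94), (133, 130, 104), (134, 130, 104), (135, 130, 108), (136, 130, 110), (137, 131, 107), (138, 130, 110), (139, 129, 113)]
```

```bash
python3 -c "
from station import manip
print(manip.finish_job())"
```

```text
the job is handed in; nothing more can be done
None
```

I handed the job in at about 22.5 s. By wrist-camera measurement, the short silver angle is nested on its silver mate and the long blue one on its blue mate, ends level to about 1 mm; the judge's verdict was not shown.

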